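Temperature-check two tacos in a takeaway box, then close it

ROBOT

A 6-joint arm with a two-finger parallel gripper is mounted at the origin on the work surface. World frame = base frame: x ahead of the robot, y to its left, z up, the work surface at z = 0. Lengths are in mm, angles in rad, forces in N, time in s.
With the tool pointing down it reaches from about 350 to 850 mm from the base axis. Payload 8.1 kg.
Tool frame: the origin (TCP) lies on the centre line of the jaws, within the pads' length; the fingertips stand 14 mm ahead of it and the grasp point (between the pads) lies 5 mm behind it; z points along the fingers, y is the line along which they close (so a half turn about z gives the same grasp; the last joint's range is limited). The gripper opens to 85 mm and grips with 20 to 120 N. Pads are 22 mm wide; open, the fingers measure 114 mm over their backs; the gripper's body (76 mm by 85 mm) begins 54 mm behind the grasp point. The pads swing forward as they close: fully open they stand 13 mm farther back than shut.
Start: joints at [-1.392, 0.13, 1.488, -0, 1.523, -0.085], TCP at [156.471, -579.243, 217.492] pointing down, gripper open.
Joint ranges: [-2.96, 2.96], [-0.89, 2.26], [0.02, 2.5], [-1.34, 4.48], [0, 2.73], [-2.66, 2.66]. Speed limits (rad/s): [2.39, 2.39, 2.79, 3.14, 3.14, 3.14].

INTERFACE

Orientations are given as a unit quaternion [x, y, z, w].
In Python, from bench import ctrl gives the robot as it stands. The module is installed in compiled form; this text tells all that it offers.
- The arm moves only by the shell command python3 -m creep 'ROWS' [OPENING] [FORCE]. ROWS is JSON, a list of rows, each an object of numbers: "x", "y", "z": the shift along the tool's x, y, z in mm; "ax", "ay", "az": the turn, a rotation vector about the tool's x, y, z in degrees. In form: [{"x": .., "y": .., "z": .., "ax": .., "ay": .., "az": ..}, ...]. A call has 1 to 5 rows; each row is the pose to reach, as a shift and turn from the pose commanded when the call began, along the tool's axes at that moment; what a row does not reach only later rows make up. A row lasts 1/8 s, in which the tool goes at most 62.5 mm and 10.7 degrees, less where a joint would pass 70% of its speed; a pose out of reach is approached as far as the arm can. A call with a gripper value outside its range is refused whole. OPENING is the opening, from -1 (shut) to 1 (fully open), set as the call begins (- or left out, the last holds). The fingers move at their own pace and stop on an object; FORCE is the grip in N (left out, the last holds). Time passes only in rows, so rows that repeat a pose let the fingers close. It gives the time, the measured TCP pose, the force, the opening and the grip force at its end, in the units of the state.
- ctrl.get_state(): the state, without advancing time (a new reading comes with each control period).
- ctrl.capture(name): name is "scene" or "top"; returns (picture, depth): 480x640x3 uint8, blue, green, red; 480x640 float32, mm along the optical axis (not along the pixel's ray), 0 where there is no reading.
- ctrl.camera_params(name): a dict with "camera_matrix" (3x3 intrinsics, pixels), "distortion" ([k1, k2, p1, p2, k3] as OpenCV has them; the pictures are not rectified), "extrinsics" (4x4, takes a point from camera to world coordinates). Camera axes: x right, y up, looking along -z (the intrinsics and any distortion apply to the point x, -y, -z); pixel columns grow to the right and rows downward; lengths in mm; the calibration is good to about 2 mm. A picture is of the moment at which its call begins. camera_params takes no time and is no camera call.
- ctrl.job_done(): hands the job in; it is judged then, once.
The state is a dict: "time_s": time; "joint_pos": joint angles; "qvel": joint speeds; "joint_torque": joint torques, N m; "tcp_pos": TCP position; "tool_rot": TCP orientation; "contact_force": force on the tool from outside, world axes, zero at the start; "moment": the same for the moment, N m; "grip_width": opening from 0.0 (shut) to 1.0 (fully open); "grasp_force": force on a finger pad.
Only numpy, scipy, OpenCV 4.12 (cv2) and the standard library are available. Lean on these libraries where they do the work, as an engineer would, in place of code of your own. Each camera call takes 0.05 s, during which the arm holds its last target. There are 200 camera calls.

TASK

Slide the tray that carries the open takeaway box, by its leaning black grip, until the middle of the pink-topped taco is right under the tip of the temperature probe and hold it still there for over a second, then do the same with the green-topped taco. With both flaps still open, draw the tray all the way back out, away from the probe's column, to its stop, let go, and close the box: first fold the short brown flap fully down, then the longer red flap fully down over it. Do not bump the probe, and leave the bottles, limes and bowl as they are.

Things in the scene. Friction and masses are not known exactly. Their poses are not given: they have to be found in the camera images.
- station: Fixed aluminium base of the x-y slide, 380 x 300 x 10 mm; origin under its centre on the table; its x axis points about to the robot's right, its y axis about away from the robot. A cross slide carries a teal tray (165 x 150 mm, top 50 mm high) with the open brown box, 120 (x) x 130 (y) mm, rim 100 mm high, fixed on it. At tray_x = tray_y = 0 the box's centre is at (-0.070, 0) in this frame.
- tray_x (a joint): Tray position along the station's +x (m): 0 = drawn fully out to its stop, on the side of the grip (robot's left), 0.175 = far end towards the probe's column. Slides stiffly (a few N) and stays where it is left.
- tray_y (a joint): Cross slide position along the station's +y (m, away from the robot), -0.08 to 0.08, 0 = middle. Slides stiffly and stays where it is left.
- grip (a point): Grip point on the black plate on the tray's -x edge (robot's left), 85 mm high, 106 mm to -x of the box's centre. The plate is 14 mm thick along station y (pinch across y), 24 mm wide, 70 mm long; its top leans 35 degrees from vertical towards station -x, ending 20 mm beyond this point. Near the probe the housing hangs close over it: tilt the tool along the plate, gripper body on the -x side.
- spot_pink (a point): Middle of the pink topping of the far right taco as seen from the robot, one of four mini tacos (44 x 25 mm) in the box: 30 mm to +x and 30 mm to +y (station axes) of the box's centre, 93 mm above the table; moves with the tray.
- spot_green (a point): Middle of the green topping of the near left taco as seen from the robot (the other two are topped white and dark brown): 30 mm to -x and 30 mm to -y (station axes) of the box's centre, 93 mm above the table; moves with the tray.
- probe_tip (a point): Lower tip of the fixed steel probe, a slim cone pointing straight down from an orange collar, 118 mm above the table. Above it is a white housing, 78 (station x) x 70 mm, 190 to 237 mm high, which reaches 60 mm from the tip towards station -x. Its place over the slide differs from run to run.
- flap_inner (a joint): Angle of the short brown flap (rad) on the box's -y rim (nearest the robot): 0 = folded down flat over the box, about 1.75 to 2.0 = open, standing up and leaning outward. Stiff hinge: stays where it is left. Light, 55 mm long from hinge to free edge, 112 mm wide along x, 3 mm thick.
- flap_outer (a joint): Angle of the longer red flap (rad) on the box's +y rim (farthest from the robot): same meaning. 75 mm long, 118 mm wide along x, 3 mm thick; its hinge is 4 mm higher, so it closes over the brown flap.
- inner_hinge (a point): Middle of the brown flap's hinge line, on the box's rim nearest the robot, 101.5 mm above the table; the hinge runs along the station's x; 65 mm to -y of the box's centre.
- outer_hinge (a point): Middle of the red flap's hinge line, on the box's rim farthest from the robot, 105.5 mm above the table; 65 mm to +y of the box's centre.
- inner_edge (a point): Middle of the brown flap's free edge.
- outer_edge (a point): Middle of the red flap's free edge.
- probe: The fixed temperature probe stand: origin on the table straight under its tip, axes as the station's; its steel column (22 mm thick, 212 mm high) stands 205 mm to +x of the tip.
- sauce_bottle: Red sauce bottle with red cap, 50 mm across, 147 mm tall, origin under its centre, standing on a woven coaster 5 mm thick, far left of the slide.
- drink_bottle: Amber glass bottle, 60 mm across, 210 mm tall, origin under its centre, beyond the slide.
- lime_0: Half lime, 46 mm across, 23 mm high, origin under its centre, beyond the slide.
- lime_1: Half lime as the other, beyond the slide.
- salsa_bowl: Glass bowl of salsa with a spoon, 136 mm across, 50 mm high (spoon to 83 mm), origin under its centre, left of the slide.

How it is judged:
By the outcome, as a careful person would: the job done as asked, in the order asked, and still so for the second after the job is handed in, with the robot touching nothing.
It also fails if it takes over 64 s, if anything falls off the work surface, if the arm or the gripper's body presses on something with over 40 N, if the wrist force passes 120 N, or if a joint passes its speed limit or range.

## Working session

There is one attempt and no reset: what is moved stays moved. The work goes in short steps, Python scripts to look and compute and a shell command to move; the robot and the scene stay as the last step left them, time stands still between calls to the robot, and variables do not carry over. Pictures are saved under pics/ and viewed, at most 10 in all, crops included, and the job is handed in when it is done.

```bash
mkdir -p pics; cat > h.py <<'E'
import numpy as np, cv2
from bench import ctrl
from scipy.spatial.transform import Rotation as R
def cam(n):
    p=ctrl.camera_params(n); return np.array(p["camera_matrix"]),np.array(p["distortion"],float),np.array(p["extrinsics"])
def ray(n,uv):
    K,D,E=cam(n); q=cv2.undistortPoints(np.array(uv,float).reshape(-1,1,2),K,D).reshape(-1,2)
    d=np.c_[q[:,0],-q[:,1],-np.ones(len(q))]@E[:3,:3].T
    return E[:3,3],d
def onz(n,uv,z):
    o,d=ray(n,uv); return o+d*((z-o[2])/d[:,2])[:,None]
def withdepth(n,uv,dep):
    o,d=ray(n,uv); return o+d*np.array(dep)[:,None]
def proj(n,P):
    K,D,E=cam(n); c=(np.atleast_2d(P)-E[:3,3])@E[:3,:3]
    return cv2.projectPoints((c*[1,-1,-1]).reshape(-1,1,3),np.zeros(3),np.zeros(3),K,D)[0].reshape(-1,2)
E
python3 - <<'E'
from h import *
for n in("scene","top"):
    i,d=ctrl.capture(n); cv2.imwrite(f"pics/{n}0.png",i); np.save(f"{n}0.npy",d)
    K,D,E=cam(n); print(n,K.round(1).tolist(),E.round(3).tolist())
s=ctrl.get_state(); print({k:np.round(v,3).tolist() for k,v in s.items()})
E
```

```text
scene [[453.7, 0.0, 314.3], [0.0, 453.7, 230.8], [0.0, 0.0, 1.0]] [[0.26, -0.755, 0.602, 1175.532], [0.965, 0.214, -0.149, -30.299], [-0.016, 0.62, 0.784, 777.309], [0.0, 0.0, 0.0, 1.0]]
top [[479.6, 0.0, 318.7], [0.0, 479.6, 230.6], [0.0, 0.0, 1.0]] [[0.029, 0.985, -0.171, 523.751], [-1.0, 0.029, -0.002, 95.716], [0.003, 0.171, 0.985, 909.142], [0.0, 0.0, 0.0, 1.0]]
{'time_s': 0.1, 'joint_pos': [-1.392, 0.131, 1.489, -0.0, 1.523, -0.085], 'qvel': [0.0, -0.002, -0.003, 0.001, 0.0, 0.001], 'joint_torque': [-0.0, -57.095, -50.194, -0.0, 0.008, -0.0], 'tcp_pos': [156.352, -578.703, 216.524], 'tool_rot': [0.991, 0.131, -0.0, -0.001], 'contact_force': [-0.296, 0.229, -0.865], 'moment': [0.008, 0.022, 0.031], 'grasp_force': 0.0, 'grip_width': 0.999}
```

View pics/scene0.png

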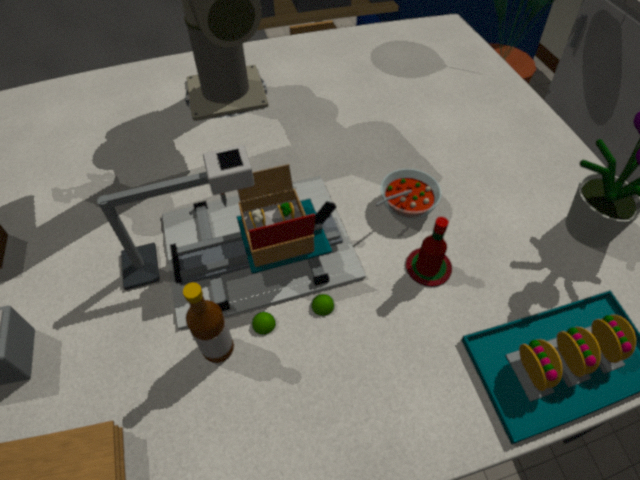

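View pics/top0.png

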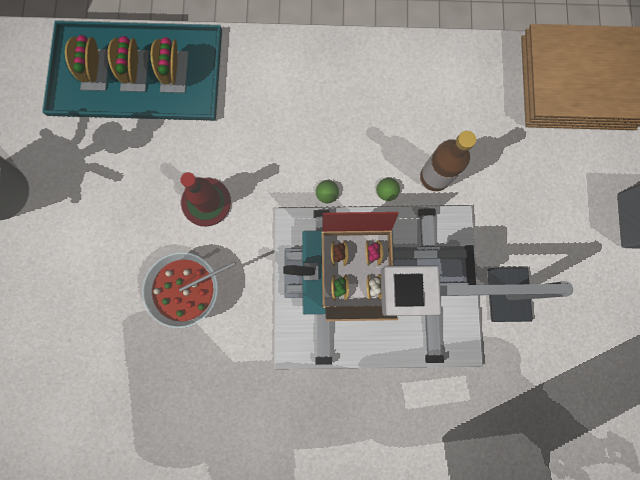

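The scene view shows the housing (228,168), the red flap (282,230), the grip (325,213) and the probe, probably near (222,195). The top view shows the base corners near (274,207), (474,206), (483,368) and (274,369), the pink taco at (374,252), green at (340,287), the grip at (300,269) and the housing at (412,289).

```bash
python3 - <<'E'
from h import *
i=cv2.imread("pics/scene0.png"); d=np.load("scene0.npy")
c=cv2.resize(i[140:280,140:360],None,fx=3.6,fy=3.6,interpolation=cv2.INTER_CUBIC); c=cv2.convertScaleAbs(c,alpha=1.7,beta=15); cv2.imwrite("pics/c1.png",c)
t=cv2.imread("pics/top0.png"); td=np.load("top0.npy")
hsv=cv2.cvtColor(t,cv2.COLOR_BGR2HSV)
def pts(mask):
    v,u=np.nonzero(mask); return withdepth("top",np.c_[u,v],td[v,u])
v,u=np.mgrid[190:390,260:500]; v=v.ravel();u=u.ravel()
P=withdepth("top",np.c_[u,v],td[v,u])
# housing top
def rect(sel,name):
    q=P[sel][:,:2].astype(np.float32); r=cv2.minAreaRect(q); print(name,sel.sum(),np.round(r[0],1),np.round(r[1],1),round(r[2],2),"z",np.median(P[sel][:,2]).round(1)); return r
ok=td[v,u]>0
rect(ok&(abs(P[:,2]-237)<6)&(u>375)&(u<441),"housing")
rect(ok&(abs(P[:,2]-10)<4),"base")
H=hsv[v,u]
rect(ok&(abs(P[:,2]-50)<5)&(H[:,0]>80)&(H[:,0]<100)&(H[:,1]>100),"tray")
# pink, green
for n,lo,hi in(("pink",150,175),("green",45,75)):
    s=ok&(H[:,0]>lo)&(H[:,0]<hi)&(H[:,1]>90)&(u>320)&(u<400)&(v>235)&(v<305)
    print(n,s.sum(),P[s].mean(0).round(1),np.c_[u,v][s].mean(0).round(1), onz("top",[np.c_[u,v][s].mean(0)],93).round(1))
s=ok&(H[:,2]<50)&(u>275)&(u<320)&(v>255)&(v<285)
print("grip",s.sum(),P[s].min(0).round(1),P[s].max(0).round(1),np.percentile(P[s],[5,50,95],axis=0).round(1))
# tray/base straight edges
E
cat >/dev/null
```

```text
housing 2728 [561.2 -36.1] [69.9 77.7] 2.33 z 235.2
base 15840 [598.8 -32.6] [333.4 424. ] 2.41 z 9.7
tray 979 [597.7 107.3] [147.   36.1] 4.51 z 49.7
pink 169 [632.2   2.3  89.4] [373.3 251.7] [[631.7   2.7  93. ]]
green 138 [568.9  60.1  90.2] [339.  287.6] [[568.8  60.2  93. ]]
grip 126 [590.3 103.6  57.4] [604.6 154.  102.4] [[590.7 105.3  59.1]
 [597.  117.5  77.1]
 [603.4 135.9  97.9]]
```

View pics/c1.png

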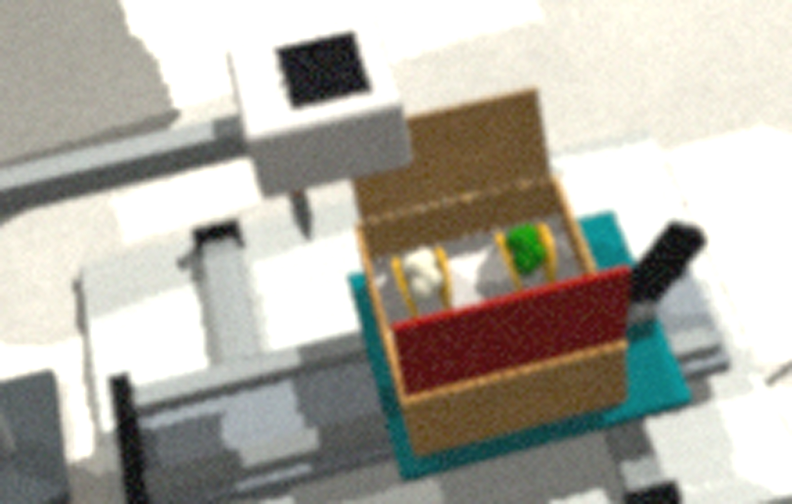

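Crop: the probe tip is at crop (306,235), which is scene pixel (225.0,205.3). Both flaps are open.

```bash
cat >> h.py <<'E'
PHI=np.radians(2.45)
def frame(phi): return np.array([np.sin(phi),-np.cos(phi),0]),np.array([np.cos(phi),np.sin(phi),0])
def tilt(deg,ysign=1,phi=PHI):
    ex,ey=frame(phi); t=np.radians(deg); z=np.sin(t)*ex-np.cos(t)*np.array([0,0,1]); y=ysign*ey
    return R.from_matrix(np.c_[np.cross(y,z),y,z])
def plan(p,Rt,p0=None,R0=None):
    s=ctrl.get_state()
    p0=np.array(s["tcp_pos"]) if p0 is None else np.array(p0); R0=R.from_quat(s["tool_rot"]) if R0 is None else R0
    return np.r_[R0.inv().apply(np.array(p)-p0),np.degrees((R0.inv()*Rt).as_rotvec())].round(1)
E
python3 - <<'E'
from h import *
i=cv2.imread("pics/scene0.png"); d=np.load("scene0.npy"); t=cv2.imread("pics/top0.png"); td=np.load("top0.npy")
print("tip",onz("scene",[[225,205.3]],118), "depths", [round(float(d[v,225]),1) for v in range(196,210)], [withdepth("scene",[[225,v]],[d[v,225]]).round(0).tolist() for v in(200,202,204)])
c=onz("top",[[274,207],[474,206],[483,368],[274,369]],10); print("corners",c.round(1).tolist(),c.mean(0).round(1))
# boundary of base from near-table depth: line fits on left and bottom edges
H=cv2.cvtColor(t,cv2.COLOR_BGR2HSV)
v,u=np.mgrid[195:300,290:410]; v,u=v.ravel(),u.ravel(); P=withdepth("top",np.c_[u,v],td[v,u])
s=(abs(P[:,2]-100)<4)&(H[v,u,0]<25)&(H[v,u,0]>5)
print("rim",cv2.minAreaRect(P[s][:,:2].astype(np.float32)),s.sum())
s=((H[v,u,0]<6)|(H[v,u,0]>174))&(H[v,u,1]>120)&(v<235)
print("red",P[s].min(0).round(),P[s].max(0).round())
v,u=np.mgrid[255:285,275:322]; v,u=v.ravel(),u.ravel(); P=withdepth("top",np.c_[u,v],td[v,u]); s=(H[v,u,2]<60)&(P[:,2]>65)
Q=P[s]; print("grip line y(z=85)",np.polyval(np.polyfit(Q[:,2],Q[:,1],1),85),np.polyfit(Q[:,2],Q[:,1],1),"x mid",(np.percentile(Q[:,0],2)+np.percentile(Q[:,0],98))/2)
sv,su=np.nonzero((d>0)&(cv2.cvtColor(i,cv2.COLOR_BGR2HSV)[...,2]<45)); k=(su>310)&(su<340)&(sv>198)&(sv<226); Q=withdepth("scene",np.c_[su,sv][k],d[sv[k],su[k]]); print("scene grip",Q.min(0).round(),Q.max(0).round(),np.median(Q,0).round(1))
print("plan hi",plan([590,150,330],tilt(35)))
E
```

```text
tip [[560.28136397 -56.83077276 118.        ]] depths [858.2, 861.9, 858.8, 862.7, 865.2, 865.4, 869.4, 873.7, 875.3, 877.3, 881.1, 1028.6, 1024.2, 1022.7] [[[565.0, -54.0, 138.0]], [[565.0, -55.0, 133.0]], [[564.0, -56.0, 126.0]]]
corners [[723.6, 184.6, 10.0], [736.8, -199.5, 10.0], [435.8, -207.8, 10.0], [423.4, 171.2, 10.0]] [579.9 -12.9  10. ]
rim ((624.219482421875, 55.18708038330078), (104.4164810180664, 184.89163208007812), 27.63654899597168) 313
red [524. -25. 104.] [684.  96. 909.]
grip line y(z=85) 131.27225608622254 [3.03060129e-03 1.31014655e+02] x mid 597.2318124117132
scene grip [594.  87.  54.] [681. 154. 173.] [604.5 129.5  85.7]
plan hi [ 608.6 -590.7 -112.4  -23.6  -29.5  -74.7]
```

```bash
python3 - <<'E'
from h import *
s=ctrl.get_state(); p0=np.array([156.471,-579.243,217.492]); R0=R.from_quat(s["tool_rot"])
Rt=tilt(35); z=Rt.as_matrix()[:,2]; g=np.array([596.3,137.4,85])
T=g+5*z; RA=tilt(0)
A=[430,-120,400]
print("A",plan(A,RA,p0,R0)); print("B",plan(T-190*z,Rt,A,RA),(T-190*z).round())
print("T",T.round(1),"pre-from B is +z 190")
E
```

```text
A [ 3.838e+02 -3.724e+02 -1.818e+02 -1.000e-01 -1.000e-01 -7.730e+01]
B [356.2 177.2 163.5   0.  -35.   -0. ] [592. 243. 237.]
T [596.4 134.5  80.9] pre-from B is +z 190
```

```bash
python3 -m creep '[{"x":40,"y":-35,"z":-60,"az":-9},{"x":75,"y":-70,"z":-100,"az":-18},{"x":110,"y":-105,"z":-140,"az":-27},{"x":150,"y":-145,"z":-165,"az":-36},{"x":190,"y":-185,"z":-182,"az":-45}]' 1 60
python3 - <<'E'
from h import *
s=ctrl.get_state(); print(s["joint_pos"],np.abs(s["qvel"]).max())
p=np.array(s["tcp_pos"]);R0=R.from_quat(s["tool_rot"])
print(plan([430,-120,400],tilt(0)))
E
```

```text
[-1.39243129e+00  1.31066053e-01  1.48923769e+00 -5.35076873e-06
  1.52300540e+00 -8.53698020e-02] 0.003389612732665828
[ 3.838e+02 -3.718e+02 -1.828e+02 -1.000e-01 -1.000e-01 -7.730e+01]$[0]: bad value
```

```bash
python3 -m creep '[{"x":40,"y":-35,"z":-60,"ax":0,"ay":0,"az":-9},{"x":75,"y":-70,"z":-100,"ax":0,"ay":0,"az":-18},{"x":110,"y":-105,"z":-140,"ax":0,"ay":0,"az":-27},{"x":150,"y":-145,"z":-165,"ax":0,"ay":0,"az":-36},{"x":190,"y":-185,"z":-182,"ax":0,"ay":0,"az":-45}]' 1 60
python3 - <<'E'
from h import *
s=ctrl.get_state(); print(s["joint_pos"],np.abs(s["qvel"]).max())
print(plan([430,-120,400],tilt(0)))
E
```

```text
time_s: 0.72
tcp_pos: [285.2, -361.9, 395.8]
tool_rot: [0.864, 0.503, 0.0, 0.001]
contact_force: [0.7, 0.5, -0.6]
grip_width: 1.001
grasp_force: 0.0
[-1.01475111e+00 -2.47919977e-01  1.52997105e+00  1.40493454e-04
  1.85836183e+00 -4.97526797e-01] 0.8671265255367215
[ 2.818e+02  6.300e+00 -4.300e+00  1.000e-01  0.000e+00 -3.210e+01]
```

```bash
python3 -m creep '[{"x":56,"y":1,"z":0,"ax":0,"ay":0,"az":-7},{"x":112,"y":2,"z":0,"ax":0,"ay":0,"az":-14},{"x":168,"y":3,"z":0,"ax":0,"ay":0,"az":-21},{"x":225,"y":4,"z":0,"ax":0,"ay":0,"az":-27},{"x":280,"y":6,"z":0,"ax":0,"ay":0,"az":-32}]' 
python3 - <<'E'
from h import *
g=np.array([596.3,137.4,85]);Rt=tilt(35);z=Rt.as_matrix()[:,2]
print(plan(g+5*z-190*z,Rt))
E
```

```text
time_s: 1.35
tcp_pos: [429.9, -121.6, 394.3]
tool_rot: [0.693, 0.721, -0.0, -0.0]
contact_force: [0.5, -1.4, 0.1]
grip_width: 0.998
grasp_force: 0.0
[ 3.582e+02  1.764e+02  1.578e+02 -1.000e-01 -3.500e+01 -1.000e-01]
```

```bash
python3 -m creep '[{"x":50,"y":20,"z":0,"ax":0,"ay":-4,"az":0},{"x":100,"y":45,"z":0,"ax":0,"ay":-9,"az":0},{"x":150,"y":70,"z":5,"ax":0,"ay":-14,"az":0},{"x":200,"y":95,"z":15,"ax":0,"ay":-20,"az":0},{"x":250,"y":120,"z":30,"ax":0,"ay":-26,"az":0}]' 
python3 - <<'E'
from h import *
g=np.array([596.3,137.4,85]);Rt=tilt(35);z=Rt.as_matrix()[:,2]
print(plan(g+5*z-130*z,Rt))
E
```

```text
time_s: 1.98
tcp_pos: [540.8, 132.9, 365.2]
tool_rot: [0.676, 0.701, -0.156, 0.164]
contact_force: [1.4, -1.1, -1.1]
grip_width: 0.999
grasp_force: 0.0
[145.   54.7 127.    0.   -8.8  -0.4]
```

```bash
python3 -m creep '[{"x":36,"y":14,"z":32,"ax":0,"ay":-2,"az":0},{"x":72,"y":28,"z":63,"ax":0,"ay":-5,"az":0},{"x":109,"y":42,"z":95,"ax":0,"ay":-7,"az":0},{"x":145,"y":55,"z":127,"ax":0,"ay":-9,"az":0},{"x":145,"y":55,"z":127,"ax":0,"ay":-9,"az":0}]' 
python3 - <<'E'
from h import *
g=np.array([596.3,137.4,85]);Rt=tilt(35);z=Rt.as_matrix()[:,2]
print(plan(g+5*z,Rt))
for n in("scene","top"):
    i,d=ctrl.capture(n); cv2.imwrite(f"pics/{n}1.png",i)
a=cv2.imread("pics/scene1.png")[130:290,180:440]; b=cv2.imread("pics/top1.png")[180:340,220:480]
cv2.imwrite("pics/c2.png",cv2.convertScaleAbs(np.vstack([cv2.resize(x,None,fx=1.8,fy=1.8) for x in(a,b)]),alpha=1.5))
E
```

```text
time_s: 2.6
tcp_pos: [589.1, 207.2, 178.4]
tool_rot: [0.659, 0.688, -0.215, 0.215]
contact_force: [-0.0, -0.9, -0.6]
grip_width: 0.999
grasp_force: 0.0
[ -3.1   5.7 121.7  -0.7   0.3   0.2]
```

View pics/c2.png

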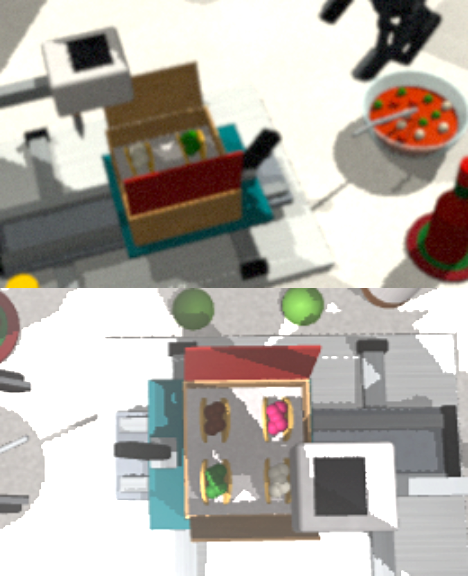

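The gripper is lined up over the leaning black plate, with the fingers either side of its line. I'm descending along the plate and closing.

```bash
python3 -m creep '[{"x":-1,"y":5,"z":30,"ax":0,"ay":0,"az":0},{"x":-2,"y":5,"z":65,"ax":0,"ay":0,"az":0},{"x":-3,"y":5,"z":95,"ax":0,"ay":0,"az":0},{"x":-3,"y":5,"z":118,"ax":0,"ay":0,"az":0},{"x":-3,"y":5,"z":121,"ax":0,"ay":0,"az":0}]' 
python3 - <<'E'
from h import *
g=np.array([596.3,137.4,85]);Rt=tilt(35);z=Rt.as_matrix()[:,2]
print(plan(g+5*z,Rt))
E
python3 -m creep '[{"x":0,"y":0,"z":0,"ax":0,"ay":0,"az":0},{"x":0,"y":0,"z":0,"ax":0,"ay":0,"az":0},{"x":0,"y":0,"z":0,"ax":0,"ay":0,"az":0}]' -0.6 40
python3 - <<'E'
from h import *
g=np.array([596.3,137.4,85]);Rt=tilt(35);z=Rt.as_matrix()[:,2]
print(plan(g+5*z,Rt))
E
```

```text
time_s: 3.32
tcp_pos: [600.6, 134.5, 91.6]
tool_rot: [0.663, 0.686, -0.208, 0.217]
contact_force: [-1.0, -0.6, 0.3]
grip_width: 0.999
grasp_force: 0.0
[ 6.3 -4.2  8.7 -0.1 -0.1 -0.5]
time_s: 3.7
tcp_pos: [600.5, 136.5, 90.6]
tool_rot: [0.662, 0.687, -0.208, 0.217]
contact_force: [-0.2, 0.3, 0.1]
grip_width: 0.377
grasp_force: 0.0
[ 4.  -4.2  9.  -0.1 -0.  -0.3]
```

```bash
python3 -m creep '[{"x":4,"y":-4,"z":8,"ax":0,"ay":0,"az":0},{"x":4,"y":-4,"z":8,"ax":0,"ay":0,"az":0}]' -0.4
python3 -m creep '[{"x":0,"y":0,"z":0,"ax":0,"ay":0,"az":0},{"x":0,"y":0,"z":0,"ax":0,"ay":0,"az":0},{"x":0,"y":0,"z":0,"ax":0,"ay":0,"az":0}]' -1 60
python3 - <<'E'
from h import *
g=np.array([596.3,137.4,85]);Rt=tilt(35);z=Rt.as_matrix()[:,2]
print(plan(g+5*z,Rt))
E
```

```text
time_s: 3.95
tcp_pos: [594.8, 134.1, 79.2]
tool_rot: [0.661, 0.687, -0.21, 0.216]
contact_force: [-0.7, 0.4, -0.1]
grip_width: 0.303
grasp_force: 0.0
time_s: 4.32
tcp_pos: [595.8, 134.3, 80.3]
tool_rot: [0.662, 0.687, -0.209, 0.216]
contact_force: [0.2, -0.8, -3.1]
grip_width: 0.141
grasp_force: 61.5
[-0.2  0.6 -0.6 -0.2 -0.  -0.3]
```

```bash
python3 - <<'E'
from h import *
s=ctrl.get_state();R0=R.from_quat(s["tool_rot"]); print(s["tcp_pos"])
for D in([-69.7,-59.8,0],[62.6,-57.4,0]): print(R0.inv().apply(D).round(1))
E
```

```text
[595.8305771  134.31300228  80.29094413]
[-46.8 -71.9  32.8]
[-48.9  60.4  34.2]
```

```bash
python3 -m creep '[{"x":-5,"y":-8,"z":3.5,"ax":0,"ay":0,"az":0},{"x":-14,"y":-22,"z":10,"ax":0,"ay":0,"az":0},{"x":-24,"y":-37,"z":17,"ax":0,"ay":0,"az":0},{"x":-34,"y":-52,"z":24,"ax":0,"ay":0,"az":0},{"x":-42,"y":-64.5,"z":29.4,"ax":0,"ay":0,"az":0}]'
python3 -m creep '[{"x":-4,"y":-6,"z":2.8,"ax":0,"ay":0,"az":0},{"x":-4.8,"y":-7.4,"z":3.4,"ax":0,"ay":0,"az":0},{"x":-4.8,"y":-7.4,"z":3.4,"ax":0,"ay":0,"az":0},{"x":-4.8,"y":-7.4,"z":3.4,"ax":0,"ay":0,"az":0}]'
python3 - <<'E'
from h import *
s=ctrl.get_state();R0=R.from_quat(s["tool_rot"]); p=np.array(s["tcp_pos"]); e=np.array([595.83-69.7,134.31-59.8,80.3])-p
print(p,e.round(1),R0.inv().apply(e).round(1))
for n in("scene","top"):
    i,d=ctrl.capture(n); cv2.imwrite(f"pics/{n}2.png",i); np.save(f"{n}2.npy",d)
a=cv2.imread("pics/scene2.png")[140:280,180:360]; b=cv2.imread("pics/top2.png")[220:360,280:460]
cv2.imwrite("pics/c3.png",cv2.convertScaleAbs(np.hstack([cv2.resize(x,None,fx=2.2,fy=2.2,interpolation=2) for x in(a,b)]),alpha=1.5))
E
```

```text
time_s: 4.95
tcp_pos: [532.8, 80.7, 80.3]
tool_rot: [0.662, 0.687, -0.208, 0.216]
contact_force: [3.4, 3.6, -6.2]
grip_width: 0.145
grasp_force: 61.4
time_s: 5.45
tcp_pos: [525.9, 74.6, 80.3]
tool_rot: [0.662, 0.687, -0.209, 0.216]
contact_force: [-1.0, 1.9, -6.1]
grip_width: 0.141
grasp_force: 61.3
[525.87990982  74.58868673  80.29346486] [ 0.3 -0.1  0. ] [-0.1  0.2  0. ]
```

View pics/c3.png

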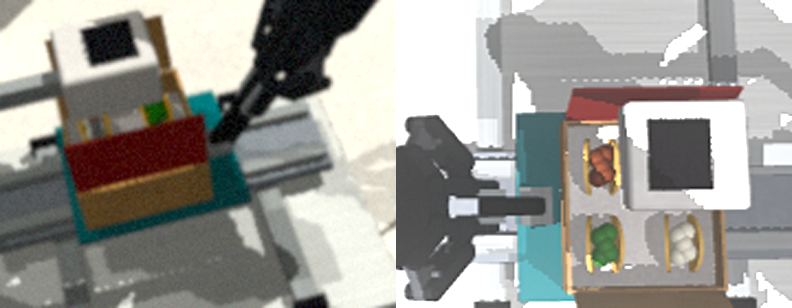

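The tray moved as intended. The housing now hides the pink taco, while green (crop 604,246) and white are visible. I'm checking green's displacement against the plan and holding.

```bash
python3 - <<'E'
from h import *
def cen(f,n,lo,hi,box,z=93,smin=90):
    t=cv2.imread(f); H=cv2.cvtColor(t,cv2.COLOR_BGR2HSV); m=np.zeros(H.shape[:2],bool); u0,u1,v0,v1=box
    m[v0:v1,u0:u1]=((H[...,0]>lo)&(H[...,0]<hi)&(H[...,1]>smin))[v0:v1,u0:u1]; v,u=np.nonzero(m)
    return onz(n,[[u.mean(),v.mean()]],z).round(1),m.sum()
print(cen("pics/top0.png","top",45,75,(320,360,270,305)),cen("pics/top2.png","top",45,75,(355,400,310,350)))
print(cen("pics/top0.png","top",45,75,(320,360,270,305))[0]+[-69.9,-59.7,0])
E
python3 -m creep '[{"x":0,"y":0,"z":0,"ax":0,"ay":0,"az":0},{"x":0,"y":0,"z":0,"ax":0,"ay":0,"az":0},{"x":0,"y":0,"z":0,"ax":0,"ay":0,"az":0},{"x":0,"y":0,"z":0,"ax":0,"ay":0,"az":0},{"x":0,"y":0,"z":0,"ax":0,"ay":0,"az":0}]'
python3 -m creep '[{"x":0,"y":0,"z":0,"ax":0,"ay":0,"az":0},{"x":0,"y":0,"z":0,"ax":0,"ay":0,"az":0},{"x":0,"y":0,"z":0,"ax":0,"ay":0,"az":0},{"x":0,"y":0,"z":0,"ax":0,"ay":0,"az":0},{"x":0,"y":0,"z":0,"ax":0,"ay":0,"az":0}]'
```

```text
(array([[568.8,  60.2,  93. ]]), np.int64(138)) (array([[497.6,  -1.5,  93. ]]), np.int64(117))
[[498.9   0.5  93. ]]
time_s: 6.18
tcp_pos: [526.0, 74.6, 80.3]
tool_rot: [0.662, 0.687, -0.209, 0.216]
contact_force: [-1.6, 1.0, -10.5]
grip_width: 0.142
grasp_force: 60.9
time_s: 6.8
tcp_pos: [526.1, 74.5, 80.4]
tool_rot: [0.662, 0.687, -0.209, 0.216]
contact_force: [-2.7, 1.0, -13.1]
grip_width: 0.14
grasp_force: 60.6
```

```bash
cat > sh.py <<'E'
from h import *
def shift(a,b,n,uv,pred,z=93,w=11):
    A=cv2.imread(a);B=cv2.imread(b); u,v=uv; T=A[v-w:v+w+1,u-w:u+w+1]
    q=proj(n,onz(n,[uv],z)+pred)[0].round().astype(int); r=w+6
    S=B[q[1]-r:q[1]+r+1,q[0]-r:q[0]+r+1]; k=6
    T,S=[cv2.resize(x,None,fx=k,fy=k,interpolation=cv2.INTER_CUBIC) for x in(T,S)]
    M=cv2.matchTemplate(S,T,cv2.TM_CCOEFF_NORMED); _,s,_,l=cv2.minMaxLoc(M)
    p=q-r+np.array(l)/k+w
    return (onz(n,[p],z)-onz(n,[uv],z))[0,:2].round(1),round(s,3)
E
python3 - <<'E'
from sh import *
for nm,uv in(("green",(339,287)),("brown",(340,253)),("mid",(340,270))): print(nm,shift("pics/top0.png","pics/top2.png","top",uv,[-69.9,-59.7,0]))
print("greenscene",shift("pics/scene0.png","pics/scene2.png","scene",(286,209),[-69.9,-59.7,0]))
print("grip01", shift("pics/top0.png","pics/top1.png","top",(339,287),[0,0,0]))
E
```

```text
green (array([-71.8, -59.6]), 0.748)
brown (array([-71.1, -59.2]), 0.666)
mid (array([-72.6, -54.4]), 0.5)
greenscene (array([-73.1, -59.5]), 0.613)
grip01 (array([0., 0.]), 0.911)
```

Matching shows the tray went about 1.7 mm further in world -x than the TCP, because closing the grip centred the plate. I'm nudging it +1.8 mm and holding again.

```bash
python3 -m creep '[{"x":0,"y":1.8,"z":0,"ax":0,"ay":0,"az":0},{"x":0,"y":1.8,"z":0,"ax":0,"ay":0,"az":0},{"x":0,"y":1.8,"z":0,"ax":0,"ay":0,"az":0},{"x":0,"y":1.8,"z":0,"ax":0,"ay":0,"az":0},{"x":0,"y":1.8,"z":0,"ax":0,"ay":0,"az":0}]'
python3 -m creep '[{"x":0,"y":0,"z":0,"ax":0,"ay":0,"az":0},{"x":0,"y":0,"z":0,"ax":0,"ay":0,"az":0},{"x":0,"y":0,"z":0,"ax":0,"ay":0,"az":0},{"x":0,"y":0,"z":0,"ax":0,"ay":0,"az":0},{"x":0,"y":0,"z":0,"ax":0,"ay":0,"az":0}]'
python3 -m creep '[{"x":0,"y":0,"z":0,"ax":0,"ay":0,"az":0},{"x":0,"y":0,"z":0,"ax":0,"ay":0,"az":0},{"x":0,"y":0,"z":0,"ax":0,"ay":0,"az":0},{"x":0,"y":0,"z":0,"ax":0,"ay":0,"az":0},{"x":0,"y":0,"z":0,"ax":0,"ay":0,"az":0}]'
python3 - <<'E'
from sh import *
for n in("scene","top"):
    i,d=ctrl.capture(n); cv2.imwrite(f"pics/{n}3.png",i); np.save(f"{n}3.npy",d)
for nm,uv in(("green",(339,287)),("brown",(340,253))): print(nm,shift("pics/top0.png","pics/top3.png","top",uv,[-69.9,-59.7,0]))
print("greenscene",shift("pics/scene0.png","pics/scene3.png","scene",(286,209),[-69.9,-59.7,0]))
R0=R.from_quat(ctrl.get_state()["tool_rot"]); print(R0.inv().apply([62.6,-57.4,0]).round(1))
E
```

```text
time_s: 7.42
tcp_pos: [528.1, 74.6, 80.4]
tool_rot: [0.662, 0.687, -0.209, 0.217]
contact_force: [0.7, -0.0, -18.0]
grip_width: 0.14
grasp_force: 60.0
time_s: 8.05
tcp_pos: [528.0, 74.6, 80.4]
tool_rot: [0.662, 0.687, -0.209, 0.216]
contact_force: [2.6, -0.4, -22.4]
grip_width: 0.146
grasp_force: 59.6
time_s: 8.68
tcp_pos: [527.9, 74.6, 80.4]
tool_rot: [0.662, 0.687, -0.209, 0.216]
contact_force: [2.6, -0.9, -24.3]
grip_width: 0.14
grasp_force: 59.3
green (array([-69.7, -59.3]), 0.743)
brown (array([-69.2, -59.2]), 0.674)
greenscene (array([-70.7, -59.5]), 0.653)
[-48.9  60.4  34.2]
```

```bash
python3 -m creep '[{"x":-4,"y":5,"z":3.2,"ax":0,"ay":0,"az":0},{"x":-13,"y":16.5,"z":9.7,"ax":0,"ay":0,"az":0},{"x":-23,"y":29,"z":16.7,"ax":0,"ay":0,"az":0},{"x":-33,"y":41.3,"z":23.7,"ax":0,"ay":0,"az":0},{"x":-42,"y":52.5,"z":30,"ax":0,"ay":0,"az":0}]'
python3 -m creep '[{"x":-5,"y":6,"z":3.5,"ax":0,"ay":0,"az":0},{"x":-6.6,"y":8.1,"z":4.6,"ax":0,"ay":0,"az":0},{"x":-6.6,"y":8.1,"z":4.6,"ax":0,"ay":0,"az":0},{"x":-6.6,"y":8.1,"z":4.6,"ax":0,"ay":0,"az":0},{"x":-6.6,"y":8.1,"z":4.6,"ax":0,"ay":0,"az":0}]'
python3 - <<'E'
from sh import *
s=ctrl.get_state();R0=R.from_quat(s["tool_rot"]); p=np.array(s["tcp_pos"]); e=np.array([527.9+62.6,74.6-57.6,80.4])-p
print(p,e.round(1),R0.inv().apply(e).round(1))
for n in("scene","top"):
    i,d=ctrl.capture(n); cv2.imwrite(f"pics/{n}4.png",i); np.save(f"{n}4.npy",d)
print("brown",shift("pics/top0.png","pics/top4.png","top",(340,253),[-7.1,-117,0]))
print("brown<-3",shift("pics/top3.png","pics/top4.png","top",tuple(int(x) for x in proj("top",onz("top",[(340,253)],93)+[-69.5,-59.3,0])[0].round()),[62.5,-57.5,0]))
a=cv2.imread("pics/scene4.png")[130:270,150:370]; b=cv2.imread("pics/top4.png")[200:340,300:500]
cv2.imwrite("pics/c4.png",cv2.convertScaleAbs(np.hstack([cv2.resize(x,None,fx=1.9,fy=1.9,interpolation=2) for x in(a,b)]),alpha=1.5))
E
```

```text
time_s: 9.4
tcp_pos: [583.3, 23.9, 80.4]
tool_rot: [0.662, 0.686, -0.209, 0.217]
contact_force: [-2.4, 2.8, -14.8]
grip_width: 0.142
grasp_force: 60.5
time_s: 10.02
tcp_pos: [591.1, 17.3, 80.4]
tool_rot: [0.662, 0.687, -0.208, 0.217]
contact_force: [2.9, -2.7, -16.4]
grip_width: 0.146
grasp_force: 59.9
[591.07681209  17.28665431  80.3540604 ] [-0.6 -0.3  0. ] [-0.2 -0.6  0.1]
brown (array([  -6.4, -116.5]), 0.765)
brown<-3 (array([ 63. , -57.1]), 0.693)
```

View pics/c4.png

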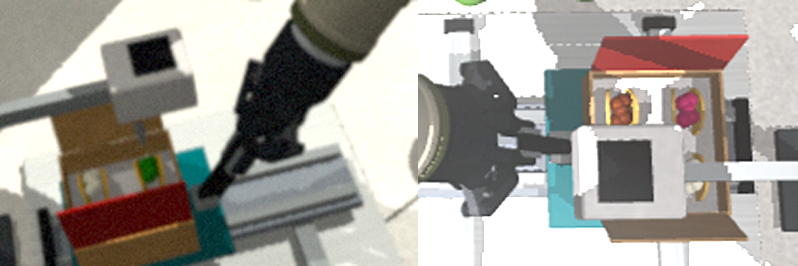

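The probe tip (crop 140,138) is over the green taco (150,168), within about 1 mm by measurement. A small trim, then hold.

```bash
python3 -m creep '[{"x":-0.3,"y":-0.5,"z":0.2,"ax":0,"ay":0,"az":0},{"x":-0.3,"y":-0.5,"z":0.2,"ax":0,"ay":0,"az":0},{"x":-0.3,"y":-0.5,"z":0.2,"ax":0,"ay":0,"az":0},{"x":-0.3,"y":-0.5,"z":0.2,"ax":0,"ay":0,"az":0},{"x":-0.3,"y":-0.5,"z":0.2,"ax":0,"ay":0,"az":0}]'
python3 -m creep '[{"x":0,"y":0,"z":0,"ax":0,"ay":0,"az":0},{"x":0,"y":0,"z":0,"ax":0,"ay":0,"az":0},{"x":0,"y":0,"z":0,"ax":0,"ay":0,"az":0},{"x":0,"y":0,"z":0,"ax":0,"ay":0,"az":0},{"x":0,"y":0,"z":0,"ax":0,"ay":0,"az":0}]'
python3 -m creep '[{"x":0,"y":0,"z":0,"ax":0,"ay":0,"az":0},{"x":0,"y":0,"z":0,"ax":0,"ay":0,"az":0},{"x":0,"y":0,"z":0,"ax":0,"ay":0,"az":0},{"x":0,"y":0,"z":0,"ax":0,"ay":0,"az":0},{"x":0,"y":0,"z":0,"ax":0,"ay":0,"az":0}]'
python3 - <<'E'
from h import *
s=ctrl.get_state();R0=R.from_quat(s["tool_rot"]); p=np.array(s["tcp_pos"]);ex,ey=frame(np.radians(2.4))
print(p,R0.inv().apply(-100*ex).round(1))
E
```

```text
time_s: 10.75
tcp_pos: [590.5, 17.2, 80.3]
tool_rot: [0.662, 0.687, -0.208, 0.217]
contact_force: [1.1, 2.3, -13.7]
grip_width: 0.142
grasp_force: 60.6
time_s: 11.38
tcp_pos: [590.5, 16.9, 80.4]
tool_rot: [0.662, 0.687, -0.209, 0.217]
contact_force: [2.8, 2.3, -11.7]
grip_width: 0.145
grasp_force: 60.8
time_s: 12.0
tcp_pos: [590.4, 16.8, 80.3]
tool_rot: [0.662, 0.687, -0.209, 0.217]
contact_force: [2.5, 2.5, -9.9]
grip_width: 0.146
grasp_force: 61.0
[590.44933416  16.84719529  80.32676236] [ 81.9  -0.5 -57.4]
```

```bash
python3 -m creep '[{"x":12,"y":0,"z":-8.4,"ax":0,"ay":0,"az":0},{"x":36,"y":-0.2,"z":-25.2,"ax":0,"ay":0,"az":0},{"x":62,"y":-0.4,"z":-43.5,"ax":0,"ay":0,"az":0},{"x":86,"y":-0.5,"z":-60.3,"ax":0,"ay":0,"az":0},{"x":106,"y":-0.7,"z":-74.3,"ax":0,"ay":0,"az":0}]'
python3 -m creep '[{"x":3,"y":0,"z":-2.1,"ax":0,"ay":0,"az":0},{"x":5.7,"y":0,"z":-4,"ax":0,"ay":0,"az":0},{"x":8.2,"y":0,"z":-5.7,"ax":0,"ay":0,"az":0}]'
python3 -m creep '[{"x":1.6,"y":0,"z":-1.1,"ax":0,"ay":0,"az":0},{"x":3.2,"y":0,"z":-2.3,"ax":0,"ay":0,"az":0}]'
```

```text
time_s: 12.62
tcp_pos: [584.4, 146.6, 80.4]
tool_rot: [0.662, 0.686, -0.21, 0.217]
contact_force: [2.6, -4.1, -9.2]
grip_width: 0.145
grasp_force: 60.6
time_s: 13.0
tcp_pos: [584.2, 155.2, 80.3]
tool_rot: [0.662, 0.686, -0.209, 0.216]
contact_force: [-2.9, -2.3, -5.9]
grip_width: 0.142
grasp_force: 61.0
time_s: 13.25
tcp_pos: [584.3, 159.8, 80.3]
tool_rot: [0.662, 0.687, -0.209, 0.216]
contact_force: [-2.3, -3.5, -6.4]
grip_width: 0.143
grasp_force: 61.0
```

```bash
python3 -m creep '[{"x":2,"y":0,"z":-1.4,"ax":0,"ay":0,"az":0},{"x":2.5,"y":0,"z":-1.7,"ax":0,"ay":0,"az":0}]'
python3 -m creep '[{"x":2,"y":0,"z":-1.4,"ax":0,"ay":0,"az":0},{"x":2.5,"y":0,"z":-1.7,"ax":0,"ay":0,"az":0}]'
```

```text
time_s: 13.5
tcp_pos: [584.3, 163.0, 80.3]
tool_rot: [0.662, 0.687, -0.209, 0.217]
contact_force: [-3.1, -5.3, -6.9]
grip_width: 0.139
grasp_force: 60.8
time_s: 13.75
tcp_pos: [584.2, 163.1, 80.3]
tool_rot: [0.662, 0.686, -0.211, 0.218]
contact_force: [0.5, -18.0, -7.1]
grip_width: 0.143
grasp_force: 59.8
```

The tray stopped with force rising, so it is at its stop. Releasing and backing off along the plate.

```bash
python3 -m creep '[{"x":-2,"y":0,"z":1.4,"ax":0,"ay":0,"az":0},{"x":-2,"y":0,"z":1.4,"ax":0,"ay":0,"az":0},{"x":-2,"y":0,"z":1.4,"ax":0,"ay":0,"az":0},{"x":-2,"y":0,"z":1.4,"ax":0,"ay":0,"az":0}]' 0
python3 -m creep '[{"x":0,"y":0,"z":-10,"ax":0,"ay":0,"az":0},{"x":0,"y":0,"z":-35,"ax":0,"ay":0,"az":0},{"x":0,"y":0,"z":-65,"ax":0,"ay":0,"az":0},{"x":0,"y":0,"z":-90,"ax":0,"ay":0,"az":0},{"x":0,"y":0,"z":-110,"ax":0,"ay":0,"az":0}]'
python3 - <<'E'
from sh import *
for n in("scene","top"):
    i,d=ctrl.capture(n); cv2.imwrite(f"pics/{n}5.png",i); np.save(f"{n}5.npy",d)
for nm,uv in(("green",(339,287)),("brown",(340,253)),("pink",(373,252))): print(nm,shift("pics/top0.png","pics/top5.png","top",uv,[-13.3,29.2,0]))
C=np.array([586.9,60.7,0]); ex,ey=frame(np.radians(2.4))
A=C-20*ex-140*ey+[0,0,230]; print(A.round()); Q=plan(A,tilt(0)); print(Q, "half", plan(A+[0,60,10],tilt(17)))
# flap free edges from depth
d=np.load("top5.npy"); t=cv2.imread("pics/top5.png")
v,u=np.mgrid[190:340,290:400]; v,u=v.ravel(),u.ravel(); P=withdepth("top",np.c_[u,v],d[v,u]); rel=P-C; rx=rel@ex; ry=rel@ey
for nm,s in(("inner",(abs(rx)<50)&(ry<-66)&(ry>-110)&(P[:,2]>105)&(P[:,2]<185)),("outer",(rx>-50)&(rx<20)&(ry>66)&(ry<120)&(P[:,2]>110)&(P[:,2]<190))):
    if s.sum(): print(nm,s.sum(),np.percentile(ry[s],[2,50,98]).round(1),np.percentile(P[s][:,2],[2,50,98]).round(1))
E
```

```text
time_s: 14.25
tcp_pos: [584.6, 164.3, 80.7]
tool_rot: [0.662, 0.687, -0.208, 0.217]
contact_force: [-0.1, -0.0, 0.6]
grip_width: 0.501
grasp_force: 0.0
time_s: 14.88
tcp_pos: [582.1, 228.1, 172.0]
tool_rot: [0.662, 0.687, -0.208, 0.217]
contact_force: [-1.4, 0.3, -0.3]
grip_width: 0.499
grasp_force: 0.0
green (array([-13.7,  28.4]), 0.926)
brown (array([-13.7,  27.9]), 0.691)
pink (array([-13.4,  28.1]), 0.72)
[446.  75. 230.]
[-1.549e+02 -1.422e+02  3.770e+01  1.000e-01  3.490e+01 -3.000e-01] half [-1.114e+02 -1.399e+02 -4.800e+00  1.000e-01  1.790e+01 -3.000e-01]
inner 770 [-84.3 -75.8 -66.6] [112.7 137.  154.2]
outer 724 [66.6 73.7 81.5] [114.5 152.3 180. ]
```

```bash
python3 -m creep '[{"x":-20,"y":-30,"z":-25,"ax":0,"ay":4,"az":0},{"x":-50,"y":-70,"z":-30,"ax":0,"ay":10,"az":0},{"x":-85,"y":-105,"z":-20,"ax":0,"ay":17,"az":0},{"x":-120,"y":-130,"z":5,"ax":0,"ay":26,"az":0},{"x":-155,"y":-142,"z":38,"ax":0,"ay":35,"az":0}]' -1 40
python3 -m creep '[{"x":0,"y":0,"z":0,"ax":0,"ay":0,"az":0},{"x":0,"y":0,"z":0,"ax":0,"ay":0,"az":0}]'
python3 - <<'E'
from h import *
C=np.array([586.6,59.6,0]); ex,ey=frame(np.radians(2.4)); print(plan(C-20*ex-125*ey+[0,0,148],tilt(0)))
E
```

```text
time_s: 15.6
tcp_pos: [445.4, 75.4, 229.0]
tool_rot: [0.693, 0.721, -0.001, 0.003]
contact_force: [0.9, -0.8, -0.4]
grip_width: -0.003
grasp_force: 0.0
time_s: 15.85
tcp_pos: [445.9, 74.8, 227.9]
tool_rot: [0.695, 0.719, -0.005, 0.003]
contact_force: [0.0, -0.2, -0.4]
grip_width: 0.0
grasp_force: 0.0
[-0.1 15.2 79.8 -0.2  0.6 -0.5]
```

```bash
python3 -m creep '[{"x":0,"y":0,"z":40,"ax":0,"ay":0,"az":0},{"x":0,"y":10,"z":80,"ax":0,"ay":0,"az":0},{"x":0,"y":15,"z":80,"ax":0,"ay":0,"az":0}]'
python3 -m creep '[{"x":0,"y":20,"z":0,"ax":0,"ay":0,"az":0},{"x":0,"y":36,"z":0,"ax":0,"ay":0,"az":0},{"x":0,"y":52,"z":0,"ax":0,"ay":0,"az":0},{"x":0,"y":66,"z":0,"ax":0,"ay":0,"az":0},{"x":0,"y":78,"z":0,"ax":0,"ay":0,"az":0}]'
python3 -m creep '[{"x":0,"y":4,"z":6,"ax":0,"ay":0,"az":0},{"x":0,"y":8,"z":12,"ax":0,"ay":0,"az":0},{"x":0,"y":11,"z":18,"ax":0,"ay":0,"az":0},{"x":0,"y":12,"z":23,"ax":0,"ay":0,"az":0},{"x":0,"y":12,"z":27,"ax":0,"ay":0,"az":0}]'
```

```text
time_s: 16.23
tcp_pos: [458.1, 78.0, 144.5]
tool_rot: [0.692, 0.722, -0.008, 0.0]
contact_force: [-0.2, -0.4, 0.7]
grip_width: 0.001
grasp_force: 0.0
time_s: 16.85
tcp_pos: [540.3, 80.4, 149.8]
tool_rot: [0.693, 0.721, -0.004, 0.004]
contact_force: [-0.1, -0.0, 0.2]
grip_width: -0.001
grasp_force: 0.0
time_s: 17.48
tcp_pos: [550.5, 78.5, 120.6]
tool_rot: [0.694, 0.72, -0.005, 0.003]
contact_force: [0.9, 0.0, 0.7]
grip_width: 0.002
grasp_force: 0.0
```

```bash
python3 -m creep '[{"x":0,"y":0,"z":2,"ax":0,"ay":0,"az":0},{"x":0,"y":0,"z":3,"ax":0,"ay":0,"az":0}]'
python3 -m creep '[{"x":0,"y":0,"z":2,"ax":0,"ay":0,"az":0},{"x":0,"y":0,"z":2,"ax":0,"ay":0,"az":0}]'
python3 - <<'E'
from h import *
i,_=ctrl.capture("scene"); j,_=ctrl.capture("top"); cv2.imwrite("pics/c5.png",cv2.convertScaleAbs(np.hstack([cv2.resize(x,None,fx=2,fy=2,interpolation=2) for x in(i[130:290,200:400],j[200:360,260:460])]),alpha=1.4))
E
```

```text
time_s: 17.73
tcp_pos: [550.8, 78.6, 118.1]
tool_rot: [0.694, 0.72, -0.004, 0.003]
contact_force: [0.6, -0.1, 0.7]
grip_width: 0.003
grasp_force: 0.0
time_s: 17.98
tcp_pos: [550.7, 78.5, 116.0]
tool_rot: [0.694, 0.72, -0.004, 0.003]
contact_force: [-0.6, -0.2, 0.2]
grip_width: 0.001
grasp_force: 0.0
```

View pics/c5.png

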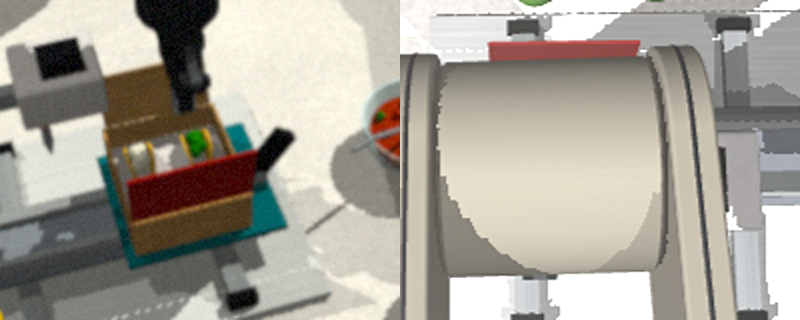

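```bash
python3 - <<'E'
from h import *
i,d=ctrl.capture("scene"); C=np.array([586.6,59.6,0]); ex,ey=frame(np.radians(2.4))
cv2.imwrite("pics/scene6.png",i); np.save("scene6.npy",d)
for u,v in[(260,185),(260,175),(260,170),(275,175),(275,185),(300,170),(305,175),(305,185),(305,190),(292,180),(293,184),(293,187)]:
    p=withdepth("scene",[[u,v]],[d[v,u]])[0]; q=p-C; print((u,v),i[v,u],"relx %.0f rely %.0f z %.0f"%(q@ex,q@ey,p[2]))
print(proj("scene",[ctrl.get_state()["tcp_pos"]+np.array([0,0,-14.])]))
E
```

```text
(260, 185) [23 45 60] relx 37 rely -68 z 113
(260, 175) [21 46 58] relx 33 rely -74 z 135
(260, 170) [20 43 58] relx 31 rely -78 z 144
(275, 175) [21 44 61] relx 3 rely -72 z 127
(275, 185) [26 48 65] relx 7 rely -64 z 107
(300, 170) [50 47 45] relx -26 rely 25 z 221
(305, 175) [153 164 169] relx -88 rely -177 z 0
(305, 185) [26 48 59] relx -57 rely -62 z 89
(305, 190) [16 37 50] relx -56 rely -60 z 75
(292, 180) [14 12 13] relx -20 rely -21 z 154
(293, 184) [7 8 4] relx -22 rely -22 z 142
(293, 187) [20 35 49] relx -30 rely -60 z 92
[[291.54312864 193.34120284]]
```

```bash
python3 - <<'E'
from h import *
i=cv2.imread("pics/scene6.png")[150:230,240:340]; cv2.imwrite("pics/c6.png",cv2.convertScaleAbs(cv2.resize(i,None,fx=7,fy=7,interpolation=2),alpha=1.6,beta=20))
E
```

```text
(no output)
```

View pics/c6.png

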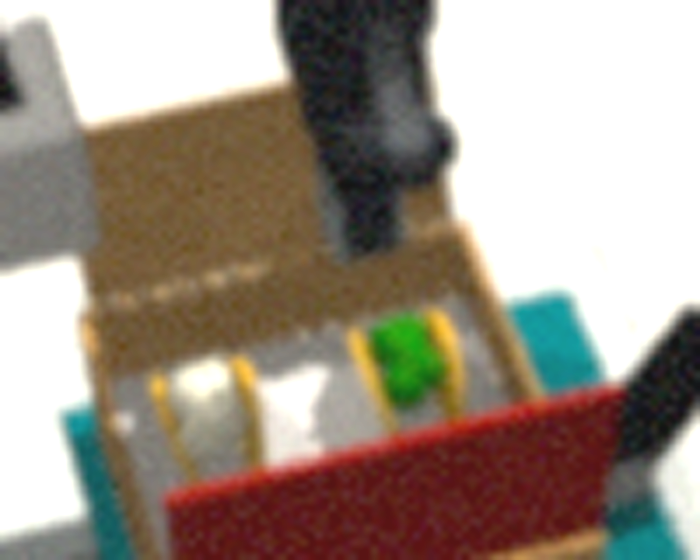

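The brown flap is still upright (right edge at crop 440,200). The fingertips are at crop (370,252), over the box, so the shut fingers passed above the flap: they are shorter than assumed. I'll go back over it and sweep lower, checking by depth.

```bash
python3 -m creep '[{"x":0,"y":0,"z":-40,"ax":0,"ay":0,"az":0},{"x":0,"y":-10,"z":-80,"ax":0,"ay":0,"az":0},{"x":0,"y":-50,"z":-85,"ax":0,"ay":0,"az":0},{"x":0,"y":-90,"z":-60,"ax":0,"ay":0,"az":0},{"x":0,"y":-92,"z":-12,"ax":0,"ay":0,"az":0}]'
python3 -m creep '[{"x":0,"y":0,"z":0,"ax":0,"ay":0,"az":0},{"x":0,"y":0,"z":0,"ax":0,"ay":0,"az":0}]'
cat > look.py <<'E'
from h import *
C=np.array([586.6,59.6,0]); ex,ey=frame(np.radians(2.4))
i,d=ctrl.capture("scene"); H=cv2.cvtColor(i,cv2.COLOR_BGR2HSV); v,u=np.mgrid[130:290,200:360]; v,u=v.ravel(),u.ravel()
P=withdepth("scene",np.c_[u,v],d[v,u]); q=P-C; rx,ry,z=q@ex,q@ey,P[:,2]; h=H[v,u]; ok=(d[v,u]>0)&(abs(rx)<75)&(abs(ry)<160)
br=ok&(h[:,0]>7)&(h[:,0]<25)&(h[:,1]>100)&(z>97); rd=ok&((h[:,0]<6)|(h[:,0]>174))&(h[:,1]>130)&(z>97); bk=ok&(h[:,2]<40)&(h[:,1]<140)&(z>60)&(rx>-60)
for n,s in(("brown",br),("red",rd),("black",bk)):
    if s.sum()>5: print(n,s.sum(),"rx",np.percentile(rx[s],[3,97]).round(),"ry",np.percentile(ry[s],[3,50,97]).round(),"z",np.percentile(z[s],[1,50,98]).round())
E
python3 look.py
```

```text
time_s: 18.75
tcp_pos: [459.5, 75.5, 130.4]
tool_rot: [0.694, 0.72, -0.002, 0.005]
contact_force: [1.1, -1.1, -0.3]
grip_width: -0.003
grasp_force: 0.0
time_s: 19.0
tcp_pos: [459.9, 75.3, 129.9]
tool_rot: [0.694, 0.72, -0.004, 0.003]
contact_force: [-0.1, 0.5, 0.6]
grip_width: 0.0
grasp_force: 0.0
brown 1555 rx [-52.  58.] ry [-80. -68.  69.] z [ 97. 119. 151.]
red 1164 rx [-56.  54.] ry [69. 77. 83.] z [110. 148. 179.]
black 210 rx [-31.  74.] ry [-116.  -76.  -11.] z [120. 219. 237.]
```

```bash
python3 -m creep '[{"x":0,"y":15,"z":0,"ax":0,"ay":0,"az":0},{"x":0,"y":30,"z":0,"ax":0,"ay":0,"az":0},{"x":0,"y":42,"z":0,"ax":0,"ay":0,"az":0},{"x":0,"y":52,"z":0,"ax":0,"ay":0,"az":0},{"x":0,"y":60,"z":0,"ax":0,"ay":0,"az":0}]'
python3 look.py
```

```text
time_s: 19.68
tcp_pos: [519.6, 77.6, 128.5]
tool_rot: [0.694, 0.72, -0.004, 0.003]
contact_force: [0.1, -0.2, 0.0]
grip_width: 0.002
grasp_force: 0.1
brown 1091 rx [-52.  58.] ry [-62. -54.  69.] z [ 97. 117. 155.]
red 1175 rx [-55.  54.] ry [70. 77. 82.] z [110. 149. 179.]
black 492 rx [-33.  73.] ry [-59. -29.  -4.] z [155. 235. 268.]
```

```bash
python3 -m creep '[{"x":0,"y":10,"z":2,"ax":0,"ay":0,"az":0},{"x":0,"y":18,"z":5,"ax":0,"ay":0,"az":0},{"x":0,"y":25,"z":10,"ax":0,"ay":0,"az":0}]'
python3 look.py
python3 -m creep '[{"x":0,"y":4,"z":7,"ax":0,"ay":0,"az":0},{"x":0,"y":6,"z":14,"ax":0,"ay":0,"az":0},{"x":0,"y":6,"z":20,"ax":0,"ay":0,"az":0}]'
python3 look.py
```

```text
time_s: 20.1
tcp_pos: [544.4, 78.3, 117.9]
tool_rot: [0.694, 0.72, -0.004, 0.003]
contact_force: [0.0, 0.9, -0.0]
grip_width: -0.001
grasp_force: 0.2
brown 377 rx [-58.  59.] ry [-60.  64.  73.] z [ 97. 100. 276.]
red 1212 rx [-55.  55.] ry [69. 77. 82.] z [110. 148. 179.]
black 733 rx [-40.  71.] ry [-36.  -7.  19.] z [139. 239. 288.]
time_s: 20.52
tcp_pos: [549.6, 78.3, 97.4]
tool_rot: [0.694, 0.72, -0.005, 0.003]
contact_force: [0.8, -0.4, 1.3]
grip_width: -0.0
grasp_force: 0.2
brown 1053 rx [-53.  59.] ry [-57. -22.  69.] z [ 97. 109. 244.]
red 1210 rx [-55.  55.] ry [69. 77. 82.] z [110. 149. 179.]
black 1015 rx [-46.  70.] ry [-30.  -3.  24.] z [120. 246. 284.]
```

```bash
python3 -m creep '[{"x":0,"y":0,"z":3,"ax":0,"ay":0,"az":0},{"x":0,"y":0,"z":5,"ax":0,"ay":0,"az":0}]'
python3 look.py
python3 -m creep '[{"x":0,"y":0,"z":2,"ax":0,"ay":0,"az":0},{"x":0,"y":0,"z":4,"ax":0,"ay":0,"az":0}]' | grep -E "tcp|contact"
python3 look.py
python3 - <<'E'
from h import *
i,d=ctrl.capture("scene"); cv2.imwrite("pics/c7.png",cv2.convertScaleAbs(cv2.resize(i[140:260,220:360],None,fx=5,fy=5,interpolation=2),alpha=1.6,beta=20))
E
```

```text
time_s: 20.82
tcp_pos: [549.8, 78.3, 93.1]
tool_rot: [0.694, 0.72, -0.004, 0.003]
contact_force: [0.0, 0.1, 1.0]
grip_width: 0.002
grasp_force: 0.2
brown 1169 rx [-54.  58.] ry [-58. -22.  69.] z [ 97. 106. 208.]
red 1199 rx [-55.  55.] ry [69. 77. 82.] z [110. 149. 179.]
black 1061 rx [-46.  70.] ry [-30.  -3.  24.] z [116. 246. 297.]
tcp_pos: [549.9, 78.2, 89.2]
contact_force: [-0.3, 0.1, 3.2]
brown 1265 rx [-55.  58.] ry [-58. -23.  69.] z [ 97. 102. 222.]
red 1204 rx [-55.  55.] ry [69. 77. 82.] z [110. 148. 179.]
black 1133 rx [-47.  69.] ry [-30.  -2.  24.] z [113. 245. 297.]
```

View pics/c7.png

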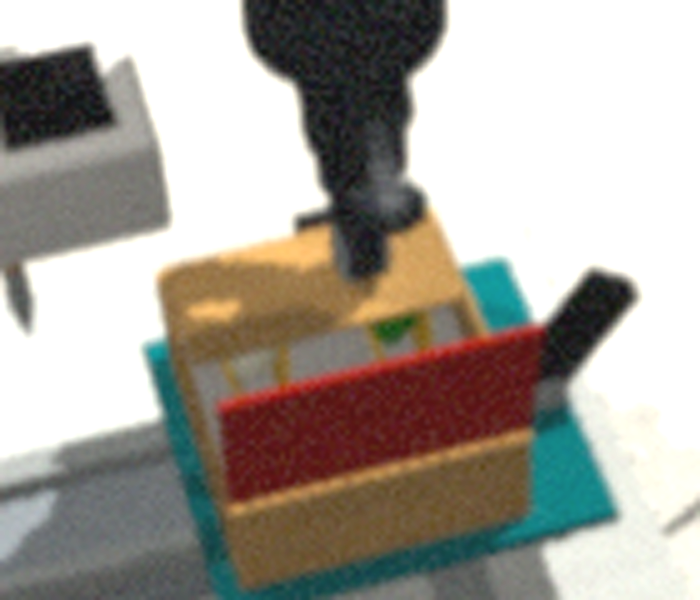

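The brown flap lies nearly flat (edge around crop 330,345). A little more pressing until the force rises.

```bash
for k in 1; do python3 -m creep '[{"x":0,"y":5,"z":0,"ax":0,"ay":0,"az":0},{"x":0,"y":8,"z":1.5,"ax":0,"ay":0,"az":0},{"x":0,"y":8,"z":1.5,"ax":0,"ay":0,"az":0}]' | grep -E "tcp|contact"; done
python3 -m creep '[{"x":0,"y":0,"z":1,"ax":0,"ay":0,"az":0},{"x":0,"y":0,"z":1,"ax":0,"ay":0,"az":0}]' | grep -E "tcp|contact"
```

```text
tcp_pos: [559.3, 78.7, 89.0]
contact_force: [0.0, 0.1, 7.7]
tcp_pos: [559.6, 78.6, 88.7]
contact_force: [-2.0, -0.0, 12.1]
```

```bash
python3 -m creep '[{"x":0,"y":0,"z":-40,"ax":0,"ay":0,"az":0},{"x":0,"y":0,"z":-85,"ax":0,"ay":0,"az":0},{"x":0,"y":0,"z":-130,"ax":0,"ay":0,"az":0},{"x":0,"y":35,"z":-135,"ax":0,"ay":0,"az":0},{"x":0,"y":85,"z":-135,"ax":0,"ay":0,"az":0}]'
python3 -m creep '[{"x":0,"y":40,"z":0,"ax":0,"ay":0,"az":0},{"x":0,"y":80,"z":0,"ax":0,"ay":0,"az":0},{"x":0,"y":80,"z":20,"ax":0,"ay":0,"az":0},{"x":0,"y":80,"z":60,"ax":0,"ay":0,"az":0},{"x":0,"y":80,"z":92,"ax":0,"ay":0,"az":0}]'
python3 look.py
python3 - <<'E'
from h import *
print(plan([586.6,59.6,131]-20*frame(.0419)[0]+135*frame(.0419)[1],tilt(0)))
E
```

```text
time_s: 22.48
tcp_pos: [644.8, 83.3, 223.7]
tool_rot: [0.694, 0.72, -0.003, 0.004]
contact_force: [0.2, 0.5, -0.0]
grip_width: -0.001
grasp_force: 0.0
time_s: 23.1
tcp_pos: [721.3, 85.0, 126.3]
tool_rot: [0.694, 0.72, -0.005, 0.002]
contact_force: [0.6, -0.6, -0.5]
grip_width: -0.002
grasp_force: 0.0
brown 1014 rx [-20.  58.] ry [-56. -24. 133.] z [ 97. 102. 277.]
red 784 rx [-16.  56.] ry [73. 80. 86.] z [110. 147. 180.]
black 448 rx [-28.  73.] ry [-28. 151. 159.] z [150. 246. 333.]
[  0.2   2.  -10.5  -0.7   0.6  -0.3]
```

```bash
python3 -m creep '[{"x":0,"y":0,"z":-10,"ax":0,"ay":0,"az":0},{"x":0,"y":-15,"z":-10,"ax":0,"ay":0,"az":0},{"x":0,"y":-30,"z":-10,"ax":0,"ay":0,"az":0},{"x":0,"y":-45,"z":-10,"ax":0,"ay":0,"az":0},{"x":0,"y":-58,"z":-10,"ax":0,"ay":0,"az":0}]' | grep -E "tcp|contact"
python3 look.py
python3 -m creep '[{"x":0,"y":-12,"z":0,"ax":0,"ay":0,"az":0},{"x":0,"y":-25,"z":0,"ax":0,"ay":0,"az":0},{"x":0,"y":-35,"z":5,"ax":0,"ay":0,"az":0},{"x":0,"y":-42,"z":10,"ax":0,"ay":0,"az":0},{"x":0,"y":-48,"z":17,"ax":0,"ay":0,"az":0}]' | grep -E "tcp|contact"
python3 look.py
```

```text
tcp_pos: [665.9, 83.1, 143.6]
contact_force: [-0.2, -0.8, 0.1]
brown 1242 rx [-38.  58.] ry [-56. -20. 112.] z [ 97. 102. 317.]
red 1327 rx [-54.  55.] ry [65. 69. 72.] z [108. 139. 179.]
black 1614 rx [-47.  15.] ry [ 74. 113. 139.] z [167. 303. 355.]
tcp_pos: [616.8, 81.1, 122.7]
contact_force: [0.2, 0.5, -0.4]
brown 680 rx [-46.  59.] ry [-57. -36.  71.] z [ 97. 102. 306.]
red 2085 rx [-55.  55.] ry [13. 44. 69.] z [106. 123. 146.]
black 1445 rx [-47.  16.] ry [25. 64. 91.] z [150. 284. 334.]
```

```bash
python3 -m creep '[{"x":0,"y":-3,"z":7,"ax":0,"ay":0,"az":0},{"x":0,"y":-6,"z":14,"ax":0,"ay":0,"az":0},{"x":0,"y":-8,"z":20,"ax":0,"ay":0,"az":0},{"x":0,"y":-10,"z":25,"ax":0,"ay":0,"az":0}]' | grep -E "tcp|contact"
python3 look.py
python3 -m creep '[{"x":0,"y":0,"z":2,"ax":0,"ay":0,"az":0},{"x":0,"y":0,"z":4,"ax":0,"ay":0,"az":0},{"x":0,"y":0,"z":4.5,"ax":0,"ay":0,"az":0}]' | grep -E "tcp|contact"
python3 look.py
```

```text
tcp_pos: [606.5, 80.4, 96.9]
contact_force: [0.2, -0.1, -0.0]
brown 899 rx [-37.  59.] ry [-57. -26.  70.] z [ 97. 102. 272.]
red 1678 rx [-55.  54.] ry [ 3. 40. 69.] z [104. 108. 123.]
black 1306 rx [-46.  17.] ry [11. 54. 79.] z [124. 258. 308.]
tcp_pos: [607.0, 80.4, 93.2]
contact_force: [-0.1, 0.4, 2.5]
brown 947 rx [-37.  59.] ry [-56. -24.  71.] z [ 97. 102. 264.]
red 1586 rx [-55.  55.] ry [ 2. 41. 70.] z [103. 106. 112.]
black 1302 rx [-46.  16.] ry [13. 55. 81.] z [120. 254. 305.]
```

```bash
python3 -m creep '[{"x":0,"y":-6,"z":0,"ax":0,"ay":0,"az":0},{"x":0,"y":-12,"z":1.5,"ax":0,"ay":0,"az":0},{"x":0,"y":-12,"z":1.5,"ax":0,"ay":0,"az":0}]' | grep -E "tcp|contact"
python3 -m creep '[{"x":0,"y":0,"z":1,"ax":0,"ay":0,"az":0},{"x":0,"y":0,"z":1,"ax":0,"ay":0,"az":0}]' | grep -E "tcp|contact"
python3 -m creep '[{"x":0,"y":0,"z":1,"ax":0,"ay":0,"az":0},{"x":0,"y":0,"z":1,"ax":0,"ay":0,"az":0}]' | grep -E "tcp|contact"
python3 look.py
```

```text
tcp_pos: [595.1, 80.0, 92.9]
contact_force: [-0.3, -1.0, 5.9]
tcp_pos: [595.5, 80.0, 92.6]
contact_force: [-2.0, -0.6, 11.4]
tcp_pos: [596.1, 80.0, 92.4]
contact_force: [-2.1, 0.1, 14.7]
brown 948 rx [-39.  59.] ry [-58. -26.  69.] z [ 97. 102. 250.]
red 1643 rx [-55.  54.] ry [ 0. 38. 68.] z [103. 106. 109.]
black 1312 rx [-47.  17.] ry [ 2. 43. 68.] z [121. 254. 304.]
```

Both flaps pressed down. Rising clear, then a last look.

```bash
python3 -m creep '[{"x":0,"y":0,"z":-15,"ax":0,"ay":0,"az":0},{"x":0,"y":0,"z":-60,"ax":0,"ay":0,"az":0},{"x":30,"y":0,"z":-110,"ax":0,"ay":0,"az":0},{"x":70,"y":-10,"z":-150,"ax":0,"ay":0,"az":0},{"x":120,"y":-20,"z":-170,"ax":0,"ay":0,"az":0}]' | grep -E "tcp|contact"
python3 -m creep '[{"x":50,"y":-40,"z":0,"ax":0,"ay":0,"az":0},{"x":80,"y":-80,"z":0,"ax":0,"ay":0,"az":0},{"x":80,"y":-120,"z":0,"ax":0,"ay":0,"az":0},{"x":80,"y":-120,"z":0,"ax":0,"ay":0,"az":0}]' | grep -E "tcp|contact"
python3 look.py
python3 - <<'E'
from sh import *
i,d=ctrl.capture("scene"); j,e=ctrl.capture("top")
cv2.imwrite("pics/top9.png",j)
cv2.imwrite("pics/c8.png",cv2.convertScaleAbs(np.hstack([cv2.resize(i[130:350,180:450],(500,407)),cv2.resize(j[170:350,250:470],(300,245)).copy() if 0 else cv2.copyMakeBorder(cv2.resize(j[170:350,250:470],(300,245)),0,162,0,0,0)]),alpha=1.4))
H=cv2.cvtColor(j,cv2.COLOR_BGR2HSV); v,u=np.mgrid[190:340,290:400]; v,u=v.ravel(),u.ravel(); P=withdepth("top",np.c_[u,v],e[v,u]); h=H[v,u]
q=P-np.array([586.6,59.6,0]); ex,ey=frame(.0419)
s=((h[:,0]<6)|(h[:,0]>174))&(h[:,1]>120)&(abs(q@ex)<70)
for lo in range(-12,72,12):
    k=s&((q@ey)>lo)&((q@ey)<lo+12); print(lo,k.sum(),P[k][:,2].mean().round(1) if k.sum() else "")
E
```

```text
tcp_pos: [571.0, 201.5, 261.9]
contact_force: [-0.1, -0.3, 0.2]
tcp_pos: [445.0, 276.8, 257.8]
contact_force: [0.2, -0.3, -0.3]
brown 1203 rx [-53.  58.] ry [-58. -30.  68.] z [ 97. 102. 106.]
red 1757 rx [-55.  55.] ry [-2. 35. 67.] z [103. 106. 108.]
black 35 rx [69. 75.] ry [-49. -26.  -8.] z [234. 236. 238.]
-12 285 106.7
0 468 106.6
12 441 106.8
24 319 106.7
36 371 106.7
48 437 106.6
60 297 106.6
```

View pics/c8.png

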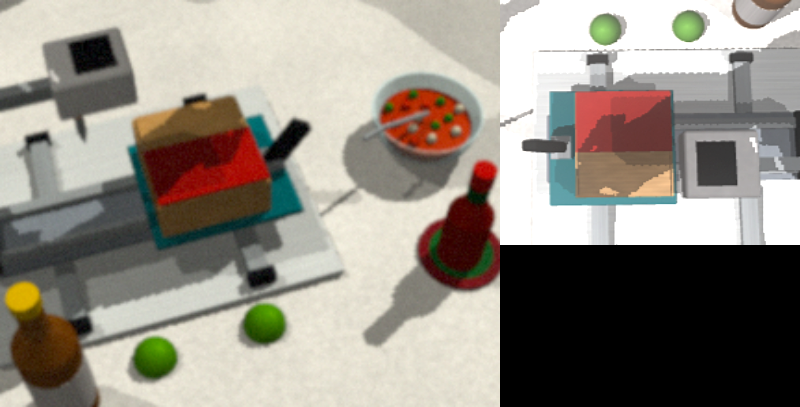

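The box is closed: the red flap at (205,160) lies flat over the brown one at (190,120). The tray is at its stop, and the bottles, limes and bowl are where they were.

```bash
python3 - <<'E'
from bench import ctrl
print(ctrl.job_done(), ctrl.get_state()["time_s"])
E
```

```text
the job is handed in; nothing more can be done
the job is handed in; nothing more can be done
```

The job is done and handed in: the pink and then the green taco were held under the probe tip (each within about 1 mm by camera) for over a second, the tray was drawn back to its stop, and the box was closed, brown flap first and then red. My first try at the brown flap passed over it without contact, and the second sweep closed it.

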